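Extend the pantry cabinet and stack the tubs on it

TASK

Swing the folding leg on the front of the low cabinet all the way out to its stop, then lay the loose beech board on the cabinet's ledge and the leg, pushed up close to the cabinet so that it squarely extends the cabinet's top. Set the taller tub on the middle of the board with its long side along the leg, then stack the lower tub on it with its feet down in the recesses of the lid. Keep the tubs upright and leave the other things on the table alone.

Things in the scene. Friction and masses are not known exactly. Their poses are not given: they have to be found in the camera images.
- cabinet: Low white cabinet fixed to the table, 120 deep (x) x 224 wide (y) x 116 high. Origin: centre of its underside; front faces its own -x. On the front a beech ledge, 220 long along y, x -60 to -90, top at z 100 (16 below the cabinet's top); the leg folds in front of it.
- board_spot (a point): Where the centre of the board's underside belongs, fixed to the cabinet: x -153, y 0, z 100 in its frame (3 gap to the front); axes as the cabinet's.
- leg (a joint): Angle (rad) of the folding leg about its upright hinge. 0 = folded along the cabinet's front, pointing to cabinet -y; grows as it swings out; stop at 1.571, pointing straight out (cabinet -x). Starts at 0.25 to 0.65. Stiff hinge (0.2 N m), stays where left; about 1.5 N at 137 from the hinge moves it.
- leg_hinge (a point): On the leg's hinge axis, at the height of the leg's top (z 100); cabinet x -98, y 0. The leg is a beech frame 14 thick, 160 long from this axis; top rail from z 76 to 100, end post 20 wide at its tip down to z 2.
- leg_tip (a point): Middle of the leg's free end, at its top edge (z 100). Folded, the last 50 of the leg stand past the cabinet's end, so a finger gets behind it there.
- board: Loose beech board, 180 (x) x 200 (y) x 16 thick, 0.38 kg, flat on the table. Origin: centre of its underside. Two slots through it, 56 long (x), 32 wide (y 15 to 47 either side), leave a bar 30 wide along x at the centre to grip, fingers closing along y. Same either way round. In place the bar lies along the opened leg and the fingers straddle the leg.
- tall_tub: Grey food tub with fixed white-topped lid, the taller of two: 130 (x) x 60 (y) x 90 high; below the lid (its lowest 73) 126 x 56; 0.26 to 0.49 kg. Origin: centre of underside, at the feet's bottom. Four round feet 10 wide, 6 high at x +-54, y +-20; in the lid's top four recesses 16 x 16, 5 deep at the same spots. Same either way round.
- low_tub: The lower tub: as the tall tub, same footprint, feet and lid, but 60 high (56 wide up to z 43), 0.17 to 0.35 kg. Origin: centre of underside, at the feet's bottom. Seated on the tall tub its origin is 85 above the tall tub's.
- spice_jar: Bystander, to be left alone: small amber glass jar with steel cap, 44 diameter x 75 high. Origin: centre of its underside.
- food_can: Bystander, to be left alone: steel can, 68 diameter x 85 high. Origin: centre of its underside.
- mug: Bystander, to be left alone: white mug, 76 diameter x 85 high, handle at its +y. Origin: centre of its underside.
- bowl: Bystander, to be left alone: small terracotta bowl, 70 diameter x 45 high. Origin: centre of its underside.
- tin: Bystander, to be left alone: flat round aluminium tin, 70 diameter x 40 high. Origin: centre of its underside.
- spoon: Bystander, to be left alone: spoon with a wooden handle, about 200 long, lying flat on the table.

How it is judged:
By the outcome, as a careful person would: the job done as asked, in the order asked, and still so for the second after the job is handed in, with the robot touching nothing.
It also fails if it takes over 72 s, if anything falls off the work surface, if the arm or the gripper's body presses on something with over 40 N, if the wrist force passes 120 N, or if a joint passes its speed limit or range.

ROBOT

A 6-joint arm with a two-finger parallel gripper is mounted at the origin on the work surface. World frame = base frame: x ahead of the robot, y to its left, z up, the work surface at z = 0. Lengths are in m, angles in degrees, forces in N, time in s.
With the tool pointing down it reaches from about 0.25 to 0.85 m from the base axis. Payload 12.5 kg.
Tool frame: the origin (TCP) lies at the centre of the arm's flange, where the gripper is bolted on; the fingertips stand 186 mm ahead of it and the grasp point (between the pads) lies 167 mm ahead of it; z points along the fingers, y is the line along which they close (so a half turn about z gives the same grasp; the last joint's range is limited). The gripper opens to 93 mm and grips with 3 to 60 N. Pads are 15 mm wide; open, the fingers measure 128 mm over their backs; the gripper's body (75 mm by 188 mm) begins 65 mm behind the grasp point.
Start: joints at [70.898, 20.094, 94.641, -0, 65.266, -4.847], TCP at [0.135, 0.533, 0.405] pointing down, gripper open.
Joint ranges: [-157.81, 157.81], [-45, 120.19], [0.68, 151.7], [-89.99, 269.99], [4.06, 180], [-164.3, 164.3]. Speed limits (degrees/s): [127.2, 127.2, 159.86, 180, 180, 180].

INTERFACE

Orientations are given as [roll, pitch, yaw] about the fixed x, y, z axes, in that order (R = Rz(yaw) Ry(pitch) Rx(roll)).
In Python, from bench import bot, camrig, sensors gives the robot as it stands (bot), with the cameras (camrig) and the readings (sensors).
- The arm moves only by the shell command python3 shift.py 'ROWS' [OPENING] [FORCE]. ROWS is rows parted by semicolons, their numbers by spaces, 1 to 10 of them, each of 4 numbers: dx, dy, dz in m, then a turn about the tool's z in degrees; each row shifts and turns the commanded pose from where the row before left it, along the tool's axes as they then stand; what a row does not reach is not made up. A row lasts 1/10 s, in which the tool goes at most 0.05 m and 8.59 degrees, less where a joint would pass 70% of its speed; a pose out of reach is approached as far as the arm can. OPENING is the finger opening in m, set as the command begins (- or left out keeps the last). The fingers move at their own pace and stop on an object; FORCE is the grip in N (left out, the last holds). Time passes only in rows, so rows that do not move let the fingers close. It prints the time, the measured TCP pose, the force, the opening and the grip force at its end.
- sensors.read_state(): the state, without advancing time (a new reading comes with each control period).
- camrig.capture(name): name is "side" or "top" or "wrist"; returns the picture (384x512x3 uint8, red, green, blue); there is no depth.
- camrig.camera_params(name): a dict with "mtx" (3x3 intrinsics, pixels), "origin" and "rotation" of the camera in the world; the wrist camera has in their place "mount" (4x4, takes a point from camera to tool coordinates, whose origin is the TCP and whose axes are the flange's). Camera axes: x right, y up, looking along -z (the intrinsics and any distortion apply to the point x, -y, -z); pixel columns grow to the right and rows downward; lengths in m; the calibration is good to about 2 mm. A picture is of the moment at which its call begins: read the wrist's pose just before it. camera_params takes no time and is no camera call.
- bot.finish_job(): hands the job in; it is judged then, once.
The state is a dict: "t": time; "joints": joint angles; "qd": joint speeds; "tau": joint torques, N m; "eef_pos": TCP position; "tcp_rot": TCP orientation; "wrist_force": force on the tool from outside, world axes, zero at the start; "ft_torque": the same for the moment, N m; "finger_gap": finger opening in m; "grip_force": force on a finger pad.
Only numpy, scipy, OpenCV 4.12 (cv2) and the standard library are available. Lean on these libraries where they do the work, as an engineer would, in place of code of your own. Each camera call takes 0.05 s, during which the arm holds its last target. There are 200 camera calls.

## Working session

There is one attempt and no reset: what is moved stays moved. The work goes in short steps, Python scripts to look and compute and a shell command to move; the robot and the scene stay as the last step left them, time stands still between calls to the robot, and variables do not carry over. Pictures are saved under pics/ and viewed, at most 13 in all, crops included, and the job is handed in when it is done.

```bash
ls; mkdir -p pics; python3 - <<'E'
from bench import bot, camrig, sensors
import cv2,numpy as np
np.set_printoptions(precision=4,suppress=True)
s=sensors.read_state();print(s['t'],s['eef_pos'],s['tcp_rot'])
for n in("top","side","wrist"):
    im=camrig.capture(n);cv2.imwrite(f'pics/{n}0.png',im[:,:,::-1]);print(n,camrig.camera_params(n))
E
```

```text
bench.py
pics
shift.py
0.0 [0.1354 0.5329 0.4042] [-179.9338   -0.0057  165.745 ]
top {'mtx': array([[406.4789,   0.    , 253.7952],
       [  0.    , 406.4789, 196.0456],
       [  0.    ,   0.    ,   1.    ]]), 'origin': array([0.3257, 0.0062, 1.2774]), 'rotation': array([ 10.5574,  -1.0235, -89.6254])}
side {'mtx': array([[371.6557,   0.    , 257.1985],
       [  0.    , 371.6557, 188.2727],
       [  0.    ,   0.    ,   1.    ]]), 'origin': array([ 0.1828, -0.717 ,  0.794 ]), 'rotation': array([ 48.7903,  -1.005 , -28.9684])}
wrist {'mtx': array([[335.2427,   0.    , 255.6723],
       [  0.    , 335.2427, 191.6926],
       [  0.    ,   0.    ,   1.    ]]), 'mount': array([[-0.0003,  0.9608,  0.2772,  0.0761],
       [ 1.    ,  0.0003, -0.0003, -0.0004],
       [-0.0004,  0.2772, -0.9608,  0.0205],
       [ 0.    ,  0.    ,  0.    ,  1.    ]])}
```

View pics/top0.png

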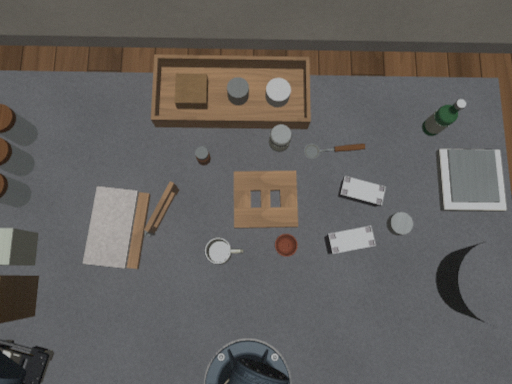

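View pics/side0.png

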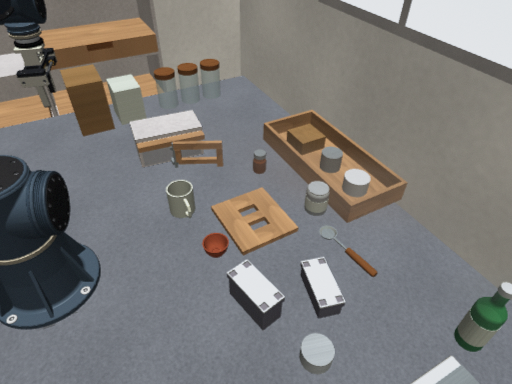

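The top view shows the cabinet at about (117,228) with its ledge to the right and the leg running from (150,232) to (173,184). The board is at (265,199), the tall tub at (352,240) and the low tub at (363,190). The bystanders lie between them.

```bash
cat > h.py <<'E'
from bench import bot, camrig, sensors
import cv2,numpy as np
from scipy.spatial.transform import Rotation as R
np.set_printoptions(precision=4,suppress=True)
def rot(r): return R.from_euler('xyz',r,degrees=True).as_matrix()
def cam(n,s=None):
    p=camrig.camera_params(n)
    if n!='wrist': return p['mtx'],np.array(p['origin']),rot(p['rotation'])
    T=rot(s['tcp_rot']);M=p['mount'];return p['mtx'],np.array(s['eef_pos'])+T@M[:3,3],T@M[:3,:3]
def snap(n,f):
    s=sensors.read_state();im=camrig.capture(n);cv2.imwrite(f'pics/{f}.png',im[:,:,::-1]);return im,cam(n,s),s
def ray(c,px,z):
    K,o,Q=c;px=np.atleast_2d(np.asarray(px,float))
    d=np.c_[(px[:,0]-K[0,2])/K[0,0],-(px[:,1]-K[1,2])/K[1,1],-np.ones(len(px))]@Q.T
    return (o+d*((z-o[2])/d[:,2])[:,None])[:,:2]
def proj(c,P):
    K,o,Q=c;q=(np.atleast_2d(P)-o)@Q
    return np.c_[K[0,2]-K[0,0]*q[:,0]/q[:,2],K[1,2]+K[1,1]*q[:,1]/q[:,2]]
def rect(c,mask,z,box=None):
    """largest blob inside box -> min-area rectangle on plane z: centre, sides mm, long-side yaw"""
    m=mask.astype(np.uint8)
    if box: k=np.zeros_like(m);x0,y0,x1,y1=box;k[y0:y1,x0:x1]=1;m=m*k
    cs,_=cv2.findContours(m,cv2.RETR_EXTERNAL,cv2.CHAIN_APPROX_NONE)
    b=max(cs,key=cv2.contourArea)[:,0]
    w=(ray(c,b,z)*1000).astype(np.float32)
    (cx,cy),sz,_=r=cv2.minAreaRect(w);q=cv2.boxPoints(r)
    e=max((q[1]-q[0],q[2]-q[1]),key=np.linalg.norm)
    return np.array([cx,cy]),np.array(sz),(np.degrees(np.arctan2(e[1],e[0]))+90)%180-90,q
E
python3 - <<'E'
from h import *
im=cv2.imread('pics/top0.png');c=cam('top')
hsv=cv2.cvtColor(im,cv2.COLOR_BGR2HSV);h,s,v=cv2.split(hsv)
for p in[(110,225),(139,230),(163,208),(243,180),(300,160),(352,240),(363,190),(402,223)]: print(p,hsv[p[1],p[0]])
wood=(s>90)&(v>70)&(h<25)
white=(v>130)&(s<60)
for n,m,z,b in[('board',wood,.016,(225,160,305,235)),('leg',wood,.1,(147,175,182,240)),('ledge',wood,.1,(122,185,150,275)),('cab',white,.116,(80,180,150,275)),('tall',white,.09,(322,218,380,258)),('low',white,.06,(335,170,390,210))]:
    r=rect(c,m,z,b);print(n,*r[:3]); print(r[3].ravel()) if n in('cab','ledge','leg') else 0
big=cv2.resize(im[170:270,80:400],None,fx=2.5,fy=2.5,interpolation=cv2.INTER_CUBIC);cv2.imwrite('pics/c1.png',big)
E
```

```text
(110, 225) [  9  11 167]
(139, 230) [ 14  93 142]
(163, 208) [ 13  95 126]
(243, 180) [ 15  95 142]
(300, 160) [105   5 104]
(352, 240) [  0   0 181]
(363, 190) [ 90   3 181]
(402, 223) [ 98   7 149]
board [553.5836 -50.6728] [177.1594 195.8368] -88.702896
leg [510.5895 254.6996] [ 28.7873 151.9649] -25.103485
[435.6776 273.9014 573.2883 209.4296 585.5015 235.4978 447.8907 299.9695]
ledge [442.8679 311.5076] [ 44.6139 214.7066] -5.793747
[333.8112 300.1517 547.421  278.4775 551.9246 322.8635 338.3148 344.5377]
cab [451.539 396.163] [119.4471 224.4901] -5.9150543
[333.7368 348.3248 557.0317 325.1902 569.3412 444.0013 346.0463 467.1359]
tall [ 421.563  -301.0938] [ 62.0212 130.404 ] -78.89395
low [ 575.4482 -349.1296] [130.4629  61.6307] 75.379196
```

View pics/c1.png

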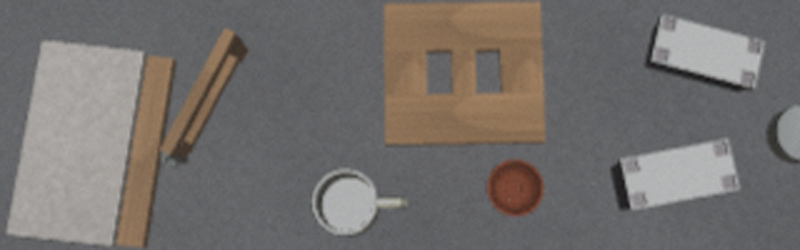

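```bash
cat >> h.py <<'E'
CAB=np.array([.4515,.3962]);CYAW=84.08
def cabpt(x,y,c=CAB,a=CYAW):
    a=np.radians(a);return c+[x*np.cos(a)-y*np.sin(a),x*np.sin(a)+y*np.cos(a)]
def go(x,y,z,yaw,s=None):
    """shift in tool axes to bring the grasp point to x,y,z with the tool pointing down at yaw"""
    s=s or sensors.read_state();Q=rot(s['tcp_rot'])
    d=Q.T@(np.array([x,y,z+.167])-np.array(s['eef_pos']))
    t=(s['tcp_rot'][2]-yaw+180)%360-180
    print('shift',d,'turn %.2f'%t,'rows>=%.1f'%max(np.linalg.norm(d)/.05,abs(t)/8.59))
def leg(L,r,d):
    L=np.radians(L);h=cabpt(-.098,0);return h+r*np.array([np.cos(L),np.sin(L)])+d*np.array([-np.sin(L),np.cos(L)])
E
python3 - <<'E'
from h import *
c=cam('top');h=cabpt(-.098,0)
for p in [(168.5,182),(174,184.5),(171.2,183.6)]:
    w=ray(c,p,.1)[0];d=w-h;print(w,np.hypot(*d),np.degrees(np.arctan2(d[1],d[0])))
for n,p,z in[('mug',(218,251),.085),('jar',(202,155),.075),('bowl',(287,245),.045),('can',(281,135),.085),('tin',(402,223),.04)]: print(n,ray(c,p,z)[0])
L=-24
for d in(.042,): 
    g=leg(L,.137,d);print(g);go(*g,.2,L+180);go(*g,.075,L+180)
E
```

```text
[0.585  0.2389] 0.15555252169614633 -22.608045825368716
[0.5776 0.2224] 0.15613659022620885 -29.258707577632673
[0.5802 0.2308] 0.15458664213892043 -26.079089002364487
mug [0.3846 0.0893]
jar [0.6761 0.1455]
bowl [ 0.4061 -0.1156]
can [ 0.7398 -0.096 ]
tin [ 0.4765 -0.4714]
[0.5836 0.2814]
shift [-0.4964 -0.1335  0.0374] turn 9.75 rows>=10.3
shift [-0.4964 -0.1334  0.1624] turn 9.75 rows>=10.8
```

```bash
R="-0.0331 -0.0089 0 0"; python3 shift.py '-0.0331 -0.0089 0.001 0;-0.0331 -0.0089 0.001 0;-0.0331 -0.0089 0.001 0;-0.0331 -0.0089 0.001 0;-0.0331 -0.0089 0.001 0;-0.0331 -0.0089 0.001 0;-0.0331 -0.0089 0.001 0;-0.0331 -0.0089 0.001 0' 0 20
python3 shift.py '-0.0331 -0.0089 0.001 0;-0.0331 -0.0089 0.001 0;-0.0331 -0.0089 0.001 0;-0.0331 -0.0089 0.001 0;-0.0331 -0.0089 0.001 0;-0.0331 -0.0089 0.001 0;-0.0331 -0.0089 0.001 0;0 0 0 5;0 0 0 5;0 0 0 0'
python3 -c "
from h import *
s=sensors.read_state();g=leg(-25,.137,.045);go(*g,.075,155)"
```

```text
t: 0.95
eef_pos: [0.3756, 0.398, 0.3966]
tcp_rot: [-180.0, -0.0, 165.7]
wrist_force: [-0.3, 1.2, 0.9]
finger_gap: 0.0336
grip_force: 0.0
t: 1.95
eef_pos: [0.5839, 0.2812, 0.3893]
tcp_rot: [-180.0, -0.0, 155.6]
wrist_force: [-0.4, -0.4, 0.2]
finger_gap: 0.0005
grip_force: 0.0
shift [-0.0005  0.0007  0.1473] turn 0.65 rows>=2.9
```

```bash
python3 shift.py '0 0 0.03 0;0 0 0.03 0;0 0 0.03 0;0 0 0.03 0;0 0 0.0275 0;0 -0.01 0 0;0 -0.01 0 0;0 0 0 0'
python3 shift.py '-0.0012 -0.0084 0 3.5;-0.0012 -0.0084 0 3.5;-0.0012 -0.0084 0 3.5;-0.0012 -0.0084 0 3.5;-0.0012 -0.0084 0 3.5;-0.0012 -0.0084 0 3.5;-0.0012 -0.0084 0 3.5;-0.0012 -0.0084 0 3.5;-0.0012 -0.0084 0 3.5;-0.0012 -0.0084 0 3.5'
python3 shift.py '-0.0012 -0.0084 0 3.5;-0.0012 -0.0084 0 3.5;-0.0012 -0.0084 0 3.5;-0.0012 -0.0084 0 3.5;-0.0012 -0.0084 0 3.5;-0.0012 -0.0084 0 3.5;-0.0012 -0.0084 0 3.5'
python3 -c "
from h import *
g=leg(-95.92,.137,.0245);go(*g,.075,84.08);snap('top','top1')"
```

```text
t: 2.75
eef_pos: [0.5755, 0.2621, 0.244]
tcp_rot: [179.9, 0.1, 155.7]
wrist_force: [0.3, 1.0, 0.3]
finger_gap: 0.0004
grip_force: 0.0
t: 3.75
eef_pos: [0.5319, 0.1919, 0.2443]
tcp_rot: [179.8, 0.1, 120.6]
wrist_force: [2.6, -0.8, 1.0]
finger_gap: 0.0002
grip_force: 0.8
t: 4.45
eef_pos: [0.48, 0.164, 0.2441]
tcp_rot: [179.8, -0.0, 96.1]
wrist_force: [2.1, -1.4, 1.2]
finger_gap: 0.0007
grip_force: 0.8
shift [-0.001  -0.0286  0.002 ] turn 12.04 rows>=1.4
```

```bash
python3 shift.py '-0.0012 -0.0084 0 3.5;-0.0012 -0.0084 0 3.5;-0.0012 -0.0084 0 3.5;-0.0005 -0.0035 0 1.5;0 0 0 0;0 0 0 0'
python3 shift.py '0 -0.001 0 0;0 -0.001 0 0;0 0 0 0'
python3 -c "
from h import *
g=leg(-95.92,.137,.0245);go(*g,.075,84.08)"
```

```text
t: 5.1
eef_pos: [0.4514, 0.1593, 0.2427]
tcp_rot: [180.0, -0.0, 84.3]
wrist_force: [0.2, 1.5, -1.0]
finger_gap: 0.0006
grip_force: 0.0
t: 5.4
eef_pos: [0.4492, 0.1594, 0.2423]
tcp_rot: [180.0, -0.0, 84.3]
wrist_force: [1.8, 0.3, 0.4]
finger_gap: 0.0009
grip_force: 0.7
shift [0.0007 0.0024 0.0003] turn 0.19 rows>=0.1
```

```bash
for i in 1 2; do python3 shift.py '0 -0.001 0 0;0 -0.001 0 0;0 0 0 0;0 0 0 0'; done
```

```text
t: 5.8
eef_pos: [0.4482, 0.1595, 0.2425]
tcp_rot: [179.8, -0.0, 84.3]
wrist_force: [10.9, -3.5, -5.8]
finger_gap: 0.0001
grip_force: 5.2
t: 6.2
eef_pos: [0.4474, 0.1596, 0.2427]
tcp_rot: [179.5, -0.1, 84.3]
wrist_force: [20.8, -5.4, -12.4]
finger_gap: 0.0004
grip_force: 10.1
```

```bash
python3 shift.py '0 0.006 0 0;0 0.006 0 0;0 0 -0.04 0;0.02 0 -0.04 0;0.02 0 -0.04 0;0.02 0 -0.04 0;0.02 0 -0.04 0;0.02 0 -0.03 0;0 0 0 0;0 0 0 0'
python3 -c "
from h import *
snap('wrist','w1');snap('top','top2')
s=sensors.read_state();print(s['eef_pos'],s['tcp_rot'])
a=cv2.imread('pics/top2.png')[170:290,70:230];b=cv2.imread('pics/w1.png')
cv2.imwrite('pics/v1.png',np.hstack([cv2.resize(a,None,fx=2.4,fy=2.4)[:288],cv2.resize(b,(384,288))]))"
```

```text
t: 7.2
eef_pos: [0.4668, 0.2582, 0.4718]
tcp_rot: [-180.0, 0.0, 84.3]
wrist_force: [0.2, 0.4, -1.9]
finger_gap: 0.0002
grip_force: 0.0
[0.4669 0.2576 0.4708] [-179.8608    0.0821   84.2341]
```

View pics/v1.png

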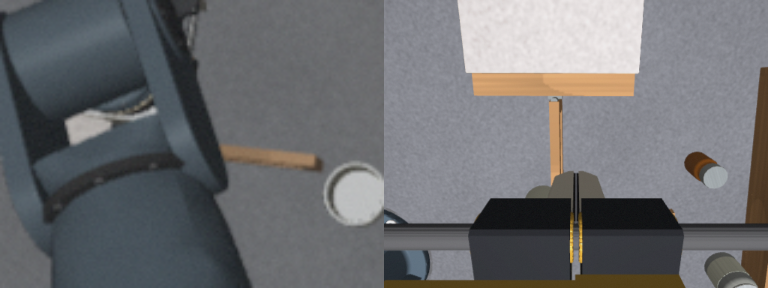

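The leg now stands straight out from the cabinet and passes just above the mug. The wrist view shows the cabinet's front edge at row ~96, columns 112 to 340, and the ledge and leg below it. I'll refine the cabinet pose from this view.

```bash
python3 - <<'E'
from h import *
im=cv2.imread('pics/w1.png');hsv=cv2.cvtColor(im,cv2.COLOR_BGR2HSV);h,s,v=cv2.split(hsv)
S=dict(eef_pos=[.4669,.2576,.4708],tcp_rot=[-179.86,.08,84.23]);c=cam('wrist',S)
for p in[(200,50),(200,110),(225,160),(60,100)]:print(hsv[p[1],p[0]])
white=((v>150)&(s<40)).astype(np.uint8);wood=((s>70)&(v>90)&(h<25)).astype(np.uint8)
# front edge: last white row per column
def line(m,x0,x1,r0,r1,z,first):
    P=[]
    for x in range(x0,x1):
        k=np.where(m[r0:r1,x])[0]
        if len(k):P.append((x,r0+(k[0]-.5 if first else k[-1]+.5)))
    w=ray(c,P,z);vx,vy,x,y=cv2.fitLine((w*1000).astype(np.float32),cv2.DIST_HUBER,0,.01,.01).ravel();return x,y,np.degrees(np.arctan2(vy,vx)),w
def vline(m,r0,r1,x0,x1,z,first):
    P=[]
    for r in range(r0,r1):
        k=np.where(m[r,x0:x1])[0]
        if len(k):P.append((x0+(k[0]-.5 if first else k[-1]+.5),r))
    w=ray(c,P,z);vx,vy,x,y=cv2.fitLine((w*1000).astype(np.float32),cv2.DIST_HUBER,0,.01,.01).ravel();return x,y,np.degrees(np.arctan2(vy,vx))
print('front',line(white,130,320,60,115,.116,False)[:3])
print('ledge',line(wood,130,320,95,140,.1,False)[:3])
print('left',vline(white,10,85,80,200,.116,True),'right',vline(white,10,85,280,380,.116,False))
print('ledge L',vline(wood,102,122,100,200,.1,True),'R',vline(wood,102,122,280,360,.1,False))
print('leg L',vline(wood,150,215,205,240,.1,True),'R',vline(wood,150,215,205,250,.1,False))
for P in [cabpt(-.06,.112),cabpt(-.06,-.112)]: print(P)
cv2.imwrite('pics/v2.png',cv2.resize(im[80:240,90:350],None,fx=3,fy=3))
E
```

```text
[  0   7 228]
[ 15 120 196]
[ 15 120 202]
[117  17 149]
front (np.float32(444.76703), np.float32(334.7407), np.float32(-6.1227727))
ledge (np.float32(441.38925), np.float32(304.40082), np.float32(-5.7758956))
left (np.float32(331.2288), np.float32(386.01648), np.float32(-88.26232)) right (np.float32(584.053), np.float32(364.32755), np.float32(-88.7714))
ledge L (np.float32(333.64127), np.float32(331.42358), np.float32(83.099625)) R (np.float32(551.33167), np.float32(309.07877), np.float32(83.86876))
leg L (np.float32(427.7987), np.float32(246.31549), np.float32(84.32765)) R (np.float32(445.87625), np.float32(243.95306), np.float32(83.353195))
[0.3339 0.3481]
[0.5567 0.325 ]
```

View pics/v2.png

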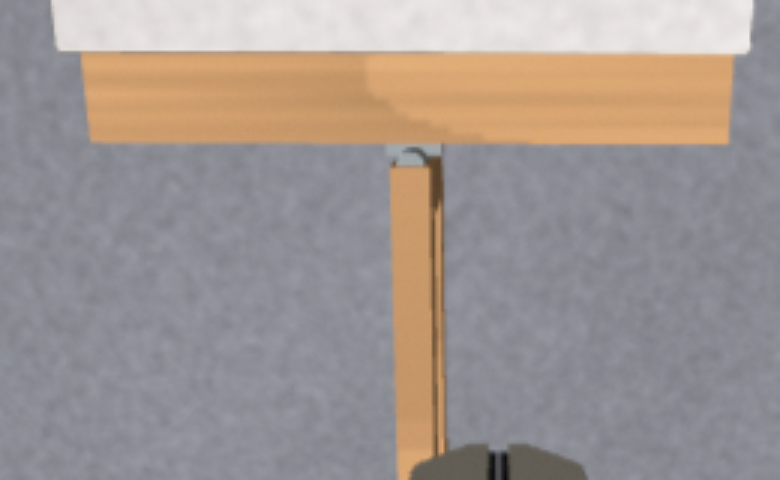

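```bash
sed -i 's/^CAB=.*/CAB=np.array([.4508,.3948]);CYAW=84.15/' h.py
python3 -c "
from h import *
go(.50,-.0507,.26,84.23);print(rot(sensors.read_state()['tcp_rot']))"
```

```text
shift [-0.3034  0.064   0.044 ] turn 0.00 rows>=6.3
[[ 0.1005  0.9949 -0.0026]
 [ 0.9949 -0.1005 -0.0012]
 [-0.0014 -0.0024 -1.    ]]
```

```bash
python3 shift.py '-0.0379 0.008 0.0055 0;-0.0379 0.008 0.0055 0;-0.0379 0.008 0.0055 0;-0.0379 0.008 0.0055 0;-0.0379 0.008 0.0055 0;-0.0379 0.008 0.0055 0;-0.0379 0.008 0.0055 0;-0.0379 0.008 0.0055 0' 0.0445
python3 shift.py '0 0 0 8.3;0 0 0 8.3;0 0 0 8.3;0 0 0 8.3;0 0 0 8.3;0 0 0 8.3;0 0 0 8.3;0 0 0 8.3;0 0 0 8.3;0 0 0 8.2'
python3 shift.py '0 0 0 0;0 0 0 0'
python3 - <<'E'
from h import *
im,c,s=snap('wrist','w2');print(s['eef_pos'],s['tcp_rot'],s['finger_gap'])
im=im[:,:,::-1].copy();hsv=cv2.cvtColor(im,cv2.COLOR_BGR2HSV);h,S,v=cv2.split(hsv)
wood=((S>70)&(v>70)&(h<25)).astype(np.uint8)
cs,_=cv2.findContours(wood,cv2.RETR_CCOMP,cv2.CHAIN_APPROX_NONE)
for k in cs:
    a=cv2.contourArea(k)
    if a>300:
        w=(ray(c,k[:,0],.016)*1000).astype(np.float32);(x,y),sz,an=cv2.minAreaRect(w);print(a,x,y,sz,an,k[:,0].min(0),k[:,0].max(0))
cv2.imwrite('pics/v3.png',im)
E
```

```text
t: 8.1
eef_pos: [0.4997, -0.0521, 0.4268]
tcp_rot: [-179.9, -0.0, 84.2]
wrist_force: [0.8, 1.0, -0.4]
finger_gap: 0.0443
grip_force: 0.0
t: 9.1
eef_pos: [0.4998, -0.0505, 0.4269]
tcp_rot: [-180.0, 0.2, 1.0]
wrist_force: [0.0, 0.6, -0.5]
finger_gap: 0.0446
grip_force: 0.0
t: 9.3
eef_pos: [0.5, -0.0503, 0.4275]
tcp_rot: [-180.0, 0.1, 1.6]
wrist_force: [0.5, 1.2, -0.3]
finger_gap: 0.0446
grip_force: 0.0
[ 0.5    -0.0503  0.4275] [-179.9799    0.0867    1.5565] 0.044633500890433546
4799.0 192.87908935546875 -133.45651245117188 (30.22886848449707, 592.5215454101562) 1.5703908205032349 [103 366] [511 383]
639.5 282.1226806640625 81.73788452148438 (25.865549087524414, 107.74946594238281) 82.23673248291016 [144 284] [166 350]
674.0 290.3917541503906 -194.67868041992188 (108.9784164428711, 26.89049530029297) 10.961531639099121 [345 283] [367 350]
1093.0 399.6922302246094 -112.31385040283203 (62.6473388671875, 74.01608276367188) 42.13674545288086 [277 218] [335 272]
3569.5 407.68896484375 202.26910400390625 (136.91180419921875, 65.33908081054688) 87.05550384521484 [  0 202] [106 254]
28122.5 553.5072631835938 -51.47058868408203 (179.72328186035156, 199.65371704101562) 1.2739003896713257 [165  31] [351 193]
1392.5 554.8638305664062 -81.80860137939453 (55.680301666259766, 32.83448028564453) 1.5456974506378174 [270  91] [299 141]
1379.0 553.2388916015625 -21.028766632080078 (55.92264938354492, 32.185325622558594) 1.0365808010101318 [217  91] [245 141]
```

View pics/v3.png

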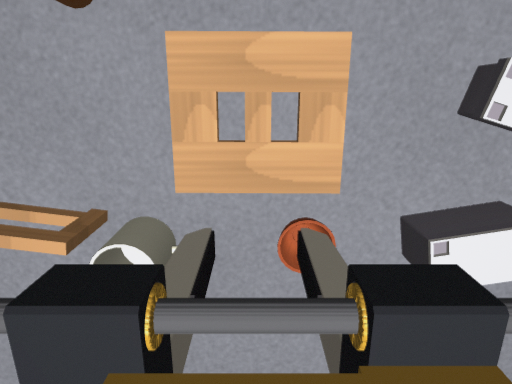

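The board shows clearly, with its outline at columns 165–351 and rows 31–193. The slots are at columns 217–245 and 270–299, and the measured pose agrees with the top view.

```bash
python3 shift.py '0.027 0.0005 0 0;0.027 0.0005 0 0;0 0 0.03 0;0 0 0.03 0;0 0 0.03 0;0 0 0.03 0;0 0 0 0;0 0 0 0'; python3 -c "
from h import *
go(.5537,-.0513,.022,1.3)"
```

```text
t: 10.15
eef_pos: [0.5545, -0.0499, 0.3087]
tcp_rot: [-180.0, 0.0, 1.4]
wrist_force: [0.5, -0.3, 0.6]
finger_gap: 0.0446
grip_force: 0.0
shift [-0.0008  0.0014  0.1197] turn 0.13 rows>=2.4
```

```bash
python3 shift.py '-0.0008 0.0014 0.03 0;0 0 0.03 0;0 0 0.025 0;0 0 0.015 0;0 0 0.01 0;0 0 0.0095 0;0 0 0 0'; python3 shift.py '0 0 0 0;0 0 0 0;0 0 0 0;0 0 0 0;0 0 0 0' 0.01 50; python3 -c "
from h import *
go(.5537,-.0513,.022,1.3)"
```

```text
t: 10.85
eef_pos: [0.5536, -0.0512, 0.1885]
tcp_rot: [-180.0, 0.0, 1.4]
wrist_force: [0.2, 0.2, 0.1]
finger_gap: 0.0442
grip_force: 0.0
t: 11.35
eef_pos: [0.5538, -0.0512, 0.1895]
tcp_rot: [180.0, -0.1, 1.3]
wrist_force: [-1.0, 0.0, 7.3]
finger_gap: 0.0295
grip_force: 50.0
shift [-0.0001  0.0001  0.0005] turn 0.04 rows>=0.0
```

```bash
python3 shift.py '0 0 -0.01 0;0 0 -0.03 0;0 0 -0.03 0;0 0 -0.03 0;0 0 -0.03 0;0 0 -0.03 0;0 0 -0.02 0;0 0 0 0'; python3 -c "
from h import *
s=sensors.read_state();print(s['wrist_force'],s['ft_torque'])
go(*cabpt(-.175,0),.20,1.3)"
```

```text
t: 12.15
eef_pos: [0.5537, -0.0512, 0.3715]
tcp_rot: [180.0, -0.2, 1.3]
wrist_force: [0.2, -0.3, -4.3]
finger_gap: 0.0294
grip_force: 50.0
[ 0.1999 -0.3405 -4.3321] [-0.0021  0.1696 -0.0138]
shift [-0.1143 -0.2747  0.0038] turn 0.05 rows>=6.0
```

```bash
python3 shift.py '-0.0114 -0.0275 0 0;-0.0114 -0.0275 0 0;-0.0114 -0.0275 0 0;-0.0114 -0.0275 0 0;-0.0114 -0.0275 0 0;-0.0114 -0.0275 0 0;-0.0114 -0.0275 0 0;-0.0114 -0.0275 0 0;-0.0114 -0.0275 0 0;-0.0114 -0.0275 0 0' 
python3 shift.py '0 0 0 -7;0 0 0 -7;0 0 0 -7;0 0 0 -7;0 0 0 -7;0 0 0 -7;0 0 0 -7;0 0 0 -7;0 0 0 -7;0 0 0 -7'
python3 shift.py '0 0 0 -6.4;0 0 0 -6.4;0 0 0 0;0 0 0 0;0 0 0 0'
python3 -c "
from h import *
go(*cabpt(-.170,0),.126,84.15)"
```

```text
t: 13.15
eef_pos: [0.4321, 0.2219, 0.3675]
tcp_rot: [180.0, 0.1, 1.3]
wrist_force: [1.5, 0.0, -4.3]
finger_gap: 0.0294
grip_force: 50.0
t: 14.15
eef_pos: [0.4327, 0.2209, 0.3674]
tcp_rot: [-179.9, 0.1, 71.6]
wrist_force: [-0.2, 0.2, -4.7]
finger_gap: 0.0298
grip_force: 50.0
t: 14.65
eef_pos: [0.433, 0.221, 0.3683]
tcp_rot: [-180.0, 0.0, 84.0]
wrist_force: [-0.4, 0.8, -4.0]
finger_gap: 0.0293
grip_force: 50.0
shift [0.0047 0.     0.0753] turn -0.15 rows>=1.5
```

```bash
python3 shift.py '0.001 0 0.02 0;0.001 0 0.02 0;0.001 0 0.02 0;0.001 0 0.011 0;0 0 0 0;0 0 0 0;0 0 0 0'
python3 - <<'E'
from h import *
go(*cabpt(-.156,0),.126,84.15)
snap('side','s2');snap('wrist','w3')
a=cv2.imread('pics/s2.png')[90:240,90:330];b=cv2.imread('pics/w3.png')
cv2.imwrite('pics/v4.png',np.hstack([cv2.resize(a,(480,300)),cv2.resize(b[:300,90:390],(300,300))]))
E
```

```text
t: 15.35
eef_pos: [0.4338, 0.2251, 0.2986]
tcp_rot: [179.9, -0.0, 84.1]
wrist_force: [0.1, -0.3, -3.6]
finger_gap: 0.0293
grip_force: 50.0
shift [ 0.0145 -0.0004  0.0056] turn -0.02 rows>=0.3
```

View pics/v4.png

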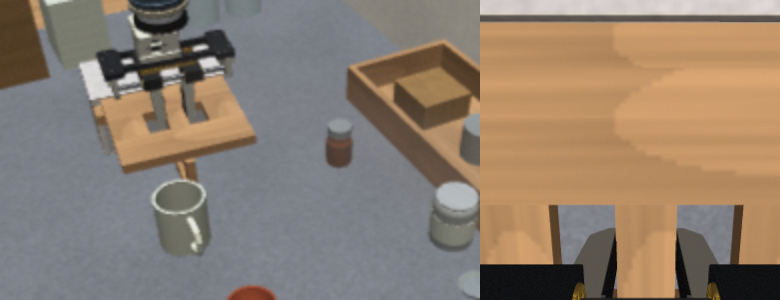

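The board hangs level over the leg, parallel to the cabinet, with a narrow gap at the top of the wrist crop (row ~17). Next I lower it a little and feel for the cabinet front.

```bash
python3 - <<'E'
from h import *
im=cv2.imread('pics/w3.png');h,S,v=cv2.split(cv2.cvtColor(im,cv2.COLOR_BGR2HSV))
s=sensors.read_state();c=cam('wrist',s)
wood=(S>70)&(v>70)&(h<25);white=(v>150)&(S<40)
P=[];Q=[]
for x in range(100,410,3):
    k=np.where(wood[:120,x])[0];
    if len(k):P.append((x,k[0]-.5))
    k=np.where(white[:40,x])[0]
    if len(k):Q.append((x,k[-1]+.5))
for n,p,z in(('board',P,.125),('cab',Q,.116)):
    w=(ray(c,p,z)*1000).astype(np.float32);l=cv2.fitLine(w,cv2.DIST_HUBER,0,.01,.01).ravel();print(n,l[2:],np.degrees(np.arctan2(l[1],l[0])),len(w))
m=np.where(wood[60:120].sum(0)>50)[0];print('board cols',m.min(),m.max());m=np.where(white[:12].sum(0)>9)[0];print('cab cols',m.min(),m.max())
print(ray(c,[[np.where(wood[60:120].sum(0)>50)[0].min(),90],[np.where(wood[60:120].sum(0)>50)[0].max(),90]],.125),ray(c,[[m.min(),6],[m.max(),6]],.116))
E
python3 shift.py '0 0 0.005 0;0.008 0 0 0;0.008 0 0 0;0 0 0 0;0 0 0 0'
python3 shift.py '0.001 0 0 0;0.001 0 0 0;0 0 0 0'
```

```text
board [444.3709 330.189 ] -6.0756426 104
cab [448.3228 334.5833] -5.857833 104
board cols 32 478
cab cols 0 505
[[0.3457 0.3133]
 [0.5395 0.2933]] [[0.3362 0.3494]
 [0.5542 0.3271]]
t: 15.95
eef_pos: [0.4351, 0.2413, 0.2927]
tcp_rot: [-180.0, 0.0, 84.2]
wrist_force: [-0.2, -0.4, -3.4]
finger_gap: 0.0299
grip_force: 50.0
t: 16.25
eef_pos: [0.4354, 0.243, 0.2928]
tcp_rot: [180.0, -0.0, 84.1]
wrist_force: [-0.6, 0.7, -4.7]
finger_gap: 0.0296
grip_force: 50.0
```

```bash
for i in 1 2; do python3 shift.py '0.001 0 0 0;0.001 0 0 0;0 0 0 0' | grep -E 'eef|wrist'; done
```

```text
eef_pos: [0.4356, 0.245, 0.2927]
wrist_force: [0.1, -0.1, -3.7]
eef_pos: [0.4358, 0.247, 0.2927]
wrist_force: [-0.5, 0.2, -4.6]
```

```bash
python3 shift.py '0.001 0 0 0;0.001 0 0 0;0 0 0 0' | grep -E 'eef|wrist'
```

```text
eef_pos: [0.436, 0.2482, 0.2925]
wrist_force: [0.7, -10.4, -0.7]
```

```bash
python3 shift.py '-0.0045 0 0 0;0 0 0 0;0 0 0 0' | grep -E 'eef|wrist';python3 shift.py '0 0 0.001 0;0 0 0.001 0;0 0 0.001 0;0 0 0 0;0 0 0 0'|grep -E 'eef|wrist'
```

```text
eef_pos: [0.4355, 0.2445, 0.2928]
wrist_force: [0.5, -0.7, -3.7]
eef_pos: [0.4355, 0.2445, 0.2897]
wrist_force: [0.0, 0.2, -4.0]
```

```bash
python3 shift.py '0 0 0.0005 0;0 0 0.0005 0;0 0 0 0;0 0 0 0'|grep -E 'eef|rot|wrist';python3 shift.py '0 0 0.0005 0;0 0 0.0005 0;0 0 0 0;0 0 0 0'|grep -E 'eef|rot|wrist'
```

```text
eef_pos: [0.4355, 0.2445, 0.2894]
tcp_rot: [180.0, -0.0, 84.1]
wrist_force: [-3.6, -1.1, 5.8]
eef_pos: [0.4355, 0.2445, 0.2894]
tcp_rot: [180.0, -0.0, 84.2]
wrist_force: [-8.0, -3.8, 19.0]
```

```bash
python3 shift.py '0 0 -0.001 0;0 0 0 0;0 0 0 0'|grep -E 'eef|wrist';python3 shift.py '0 0 0 0;0 0 0 0;0 0 0 0;0 0 0 0' 0.0445; python3 shift.py '0 0 -0.01 0;0 0 -0.02 0;0 0 -0.03 0;0 0 -0.03 0;0 0 -0.03 0;0 0 -0.03 0;0 0 -0.03 0;-0.01 0 -0.02 0;0 0 0 0;0 0 0 0'
python3 - <<'E'
from h import *
im,c,s=snap('wrist','w4');print(s['eef_pos']);cv2.imwrite('pics/v5.png',im[:,:,::-1])
E
```

```text
eef_pos: [0.4356, 0.2445, 0.2894]
wrist_force: [-3.5, -1.8, 8.8]
t: 19.45
eef_pos: [0.4356, 0.2445, 0.2887]
tcp_rot: [180.0, -0.0, 84.1]
wrist_force: [-1.1, -0.7, -0.9]
finger_gap: 0.0446
grip_force: 0.0
t: 20.45
eef_pos: [0.4343, 0.2344, 0.4886]
tcp_rot: [180.0, -0.0, 84.1]
wrist_force: [-1.2, 0.3, -0.7]
finger_gap: 0.045
grip_force: 0.0
[0.4343 0.2344 0.4886]
```

View pics/v5.png

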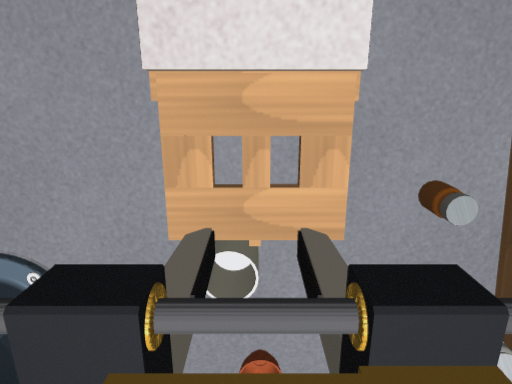

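The board sits flush against the cabinet (rows 71–240), with the ledge showing about equally past both sides. I'll check this numerically while heading to the tubs.

```bash
python3 - <<'E'
from h import *
im=cv2.imread('pics/w4.png');h,S,v=cv2.split(cv2.cvtColor(im,cv2.COLOR_BGR2HSV))
c=cam('wrist',sensors.read_state())
wood=(S>70)&(v>70)&(h<25);white=(v>150)&(S<40)
def vl(m,rs,x0,x1,first):
    w=(ray(c,[(x0+(k[0]-.5 if first else k[-1]+.5),r) for r in rs for k in[np.where(m[r,x0:x1])[0]] if len(k)],.116)*1000).astype(np.float32)
    l=cv2.fitLine(w,cv2.DIST_HUBER,0,.01,.01).ravel();return l[2:],np.degrees(np.arctan2(l[1],l[0]))%180
def hl(m,xs,r0,r1,first):
    w=(ray(c,[(x,r0+(k[0]-.5 if first else k[-1]+.5)) for x in xs for k in[np.where(m[r0:r1,x])[0]] if len(k)],.116)*1000).astype(np.float32)
    l=cv2.fitLine(w,cv2.DIST_HUBER,0,.01,.01).ravel();return l[2:],np.degrees(np.arctan2(l[1],l[0]))
print('bL',vl(wood,range(110,225),120,210,True));print('bR',vl(wood,range(110,225),310,400,False))
print('cL',vl(white,range(5,60),100,200,True));print('cR',vl(white,range(5,60),310,420,False))
print('bfront',hl(wood,range(180,240),190,260,False),'bback',hl(wood,range(170,340),55,110,True),'cfront',hl(white,range(160,350),30,90,False))
go(.46,-.26,.30,84.1)
E
```

```text
bL (array([336.1244, 246.2804], dtype=float32), np.float32(84.09286))
bR (array([533.0623, 214.2025], dtype=float32), np.float32(84.04854))
cL (array([336.8692, 379.7005], dtype=float32), np.float32(83.93647))
cR (array([558.0215, 354.256 ], dtype=float32), np.float32(84.08157))
bfront (array([381.0567, 161.1879], dtype=float32), np.float32(-17.626776)) bback (array([452.0531, 333.007 ], dtype=float32), np.float32(-5.8845735)) cfront (array([448.4118, 334.3175], dtype=float32), np.float32(-5.8845935))
shift [-0.4893  0.0761  0.0211] turn 0.03 rows>=9.9
```

```bash
python3 shift.py '-0.048 0.008 0 0;-0.048 0.008 0 0;-0.048 0.008 0 0;-0.048 0.008 0 0;-0.048 0.008 0 0;-0.048 0.008 0 0;-0.048 0.008 0 0;-0.048 0.008 0 0;-0.048 0.008 0 0;-0.048 0.008 0 0' 0.09 30
python3 shift.py '-0.04 0 0 -6;-0.04 0 0 -6;-0.02 0 0 -5;0 0 0 0;0 0 0 0;0 0 0 0'
python3 - <<'E'
from h import *
im,c,s=snap('wrist','w5');print(s['eef_pos'],s['tcp_rot'])
im=im[:,:,::-1].copy();cv2.imwrite('pics/v6.png',im)
h,S,v=cv2.split(cv2.cvtColor(im,cv2.COLOR_BGR2HSV));white=((v>150)&(S<40)).astype(np.uint8)
cs,_=cv2.findContours(white,cv2.RETR_EXTERNAL,cv2.CHAIN_APPROX_NONE)
for k in cs:
    if cv2.contourArea(k)>1500:
        for z in(.09,.06):
            print(k[:,0].mean(0),z,cv2.minAreaRect((ray(c,k[:,0],z)*1000).astype(np.float32)))
E
```

```text
t: 21.5
eef_pos: [0.465, -0.2531, 0.4874]
tcp_rot: [-179.9, -0.1, 84.1]
wrist_force: [0.1, 0.7, -0.1]
finger_gap: 0.0899
grip_force: 0.0
t: 22.1
eef_pos: [0.4635, -0.3498, 0.4883]
tcp_rot: [-180.0, -0.1, 101.1]
wrist_force: [0.0, 0.5, 0.5]
finger_gap: 0.0902
grip_force: 0.0
[ 0.4635 -0.3498  0.4883] [-179.9737   -0.0509  101.1079]
[309.0492 348.6092] 0.09 ((593.9935913085938, -590.1460571289062), (180.7486572265625, 62.39729690551758), 11.075809478759766)
[309.0492 348.6092] 0.06 ((605.4783935546875, -615.178466796875), (195.10043334960938, 67.35173797607422), 11.075793266296387)
[247.6119 243.0075] 0.09 ((473.2047119140625, -447.9042663574219), (60.283878326416016, 58.72962188720703), 11.085129737854004)
[247.6119 243.0075] 0.06 ((475.09857177734375, -461.642333984375), (65.0705337524414, 63.39283752441406), 11.084858894348145)
[342.9698 174.2642] 0.09 ((565.1813354492188, -344.2135009765625), (121.65811157226562, 56.52155685424805), 75.25040435791016)
[342.9698 174.2642] 0.06 ((574.3783569335938, -349.718505859375), (131.3179473876953, 61.00947952270508), 75.2503662109375)
[225.1719 111.1805] 0.09 ((420.6343688964844, -301.4569091796875), (61.00922393798828, 130.81185913085938), 10.983189582824707)
[225.1719 111.1805] 0.06 ((418.35418701171875, -303.5669860839844), (65.85347747802734, 141.19854736328125), 10.983197212219238)
```

View pics/v6.png

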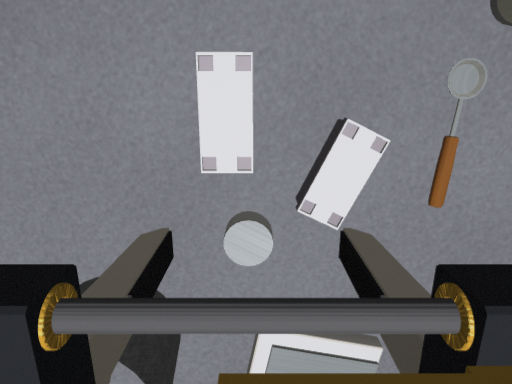

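Both tubs are clear: the tall one at (225,112), the low one at (343,174), with recesses at their corners. Both agree with the top view within 1 mm.

```bash
python3 -c "
from h import *
go(.4210,-.3013,.080,101)"
```

```text
shift [ 0.0556 -0.0323  0.2416] turn 0.14 rows>=5.0
```

```bash
python3 shift.py '0.0278 -0.0162 0 0;0.0278 -0.0162 0 0;0 0 0.04 0;0 0 0.04 0;0 0 0.04 0;0 0 0.03 0;0 0 0.02 0;0 0 0 0;0 0 0 0'|grep eef; python3 -c "
from h import *
go(.4210,-.3013,.080,101)"
```

```text
eef_pos: [0.421, -0.3021, 0.3195]
shift [0.0009 0.0001 0.0725] turn 0.16 rows>=1.5
```

```bash
python3 shift.py '0.0009 0 0.025 0;0 0 0.025 0;0 0 0.0225 0;0 0 0 0;0 0 0 0'|grep eef; python3 shift.py '0 0 0 0;0 0 0 0;0 0 0 0;0 0 0 0;0 0 0 0;0 0 0 0' 0.04 30;  python3 shift.py '0 0 -0.01 0;0 0 -0.03 0;0 0 -0.04 0;0 0 -0.04 0;0 0 -0.04 0;0 0 -0.03 0;0 0 0 0;0 0 0 0'; python3 -c "
from h import *
go(.4356,.2445,.27,101)"
```

```text
eef_pos: [0.421, -0.3018, 0.2477]
t: 24.15
eef_pos: [0.4206, -0.3017, 0.2465]
tcp_rot: [180.0, 0.0, 101.1]
wrist_force: [-0.3, 1.2, 5.8]
finger_gap: 0.0594
grip_force: 30.0
t: 24.95
eef_pos: [0.4203, -0.3014, 0.4356]
tcp_rot: [-180.0, -0.0, 101.1]
wrist_force: [-0.6, 0.4, -5.0]
finger_gap: 0.0599
grip_force: 30.0
shift [ 0.5326  0.1206 -0.0012] turn 0.15 rows>=10.9
```

```bash
python3 shift.py '0.0333 0.0075 0 0;0.0333 0.0075 0 0;0.0333 0.0075 0 0;0.0333 0.0075 0 0;0.0333 0.0075 0 0;0.0333 0.0075 0 0;0.0333 0.0075 0 0;0.0333 0.0075 0 0;0.0333 0.0075 0 0;0.0333 0.0075 0 0'|grep eef;python3 shift.py '0.0333 0.0075 0 0;0.0333 0.0075 0 0;0.0333 0.0075 0 0;0.0333 0.0075 0 0;0.0333 0.0075 0 0;0.0333 0.0075 0 0;0 0 0 6;0 0 0 6;0 0 0.02 5;0 0 0 0'|grep eef; python3 shift.py '0 0 0.02 0;0 0 0.015 0;0 0 0 0;0 0 0 0'; python3 -c "
from h import *
go(.4356,.2445,.1965,84.1)"
```

```text
eef_pos: [0.4292, 0.0409, 0.4342]
eef_pos: [0.4346, 0.244, 0.4124]
t: 27.35
eef_pos: [0.4354, 0.2442, 0.3812]
tcp_rot: [-179.9, 0.0, 84.2]
wrist_force: [0.5, 0.1, -3.6]
finger_gap: 0.0594
grip_force: 30.0
shift [0.0003 0.0002 0.0177] turn 0.12 rows>=0.4
```

```bash
python3 shift.py '0.0003 0.0002 0.008 0;0 0 0.005 0;0 0 0.002 0;0 0 0.001 0;0 0 0 0;0 0 0 0'|grep -E 'eef|wrist';  python3 shift.py '0 0 0.0005 0;0 0 0.0005 0;0 0 0 0;0 0 0 0'|grep -E 'eef|wrist'
```

```text
eef_pos: [0.4356, 0.2446, 0.3654]
wrist_force: [0.3, -0.3, -4.0]
eef_pos: [0.4356, 0.2446, 0.3642]
wrist_force: [-1.3, -0.4, -3.5]
```

```bash
for i in 1 2; do python3 shift.py '0 0 0.0005 0;0 0 0.0005 0;0 0 0 0;0 0 0 0'|grep -E 'eef|wrist';done
```

```text
eef_pos: [0.4355, 0.2446, 0.3632]
wrist_force: [0.1, 0.2, -3.6]
eef_pos: [0.4355, 0.2446, 0.3625]
wrist_force: [-1.4, 0.2, 3.5]
```

```bash
python3 shift.py '0 0 0 0;0 0 0 0;0 0 0 0;0 0 0 0;0 0 0 0' 0.09; python3 shift.py '0 0 -0.01 0;0 0 -0.03 0;0 0 -0.04 0;0 0 -0.04 0;-0.02 0 -0.04 0;-0.03 0 -0.03 0;0 0 0 0;0 0 0 0'|grep eef
python3 - <<'E'
from h import *
im,c,s=snap('wrist','w6');print(s['eef_pos'],s['tcp_rot'])
im=im[:,:,::-1].copy();cv2.imwrite('pics/v7.png',im)
go(.4356,.2445,.3,84.1)
go(.575,-.3494,.25,84.1)
E
```

```text
t: 29.65
eef_pos: [0.4356, 0.2445, 0.3622]
tcp_rot: [180.0, -0.0, 84.1]
wrist_force: [-0.2, 0.0, 0.2]
finger_gap: 0.0894
grip_force: 0.0
eef_pos: [0.4302, 0.1945, 0.553]
[0.4302 0.1945 0.553 ] [179.9201  -0.0468  84.0858]
shift [0.0499 0.0002 0.085 ] turn 0.02 rows>=2.0
shift [-0.5266  0.1998  0.1349] turn 0.02 rows>=11.6
```

View pics/v7.png

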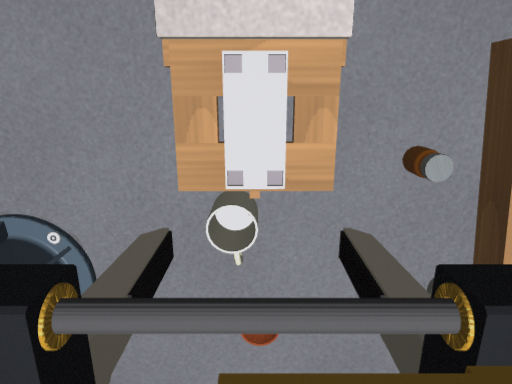

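The tall tub stands centred on the board, along the leg, with recesses at about (233,64), (277,64), (236,178) and (275,178).

```bash
python3 - <<'E'
from h import *
im=cv2.imread('pics/w6.png');c=cam('wrist',sensors.read_state())
h,S,v=cv2.split(cv2.cvtColor(im,cv2.COLOR_BGR2HSV));m=(v>150)&(S<40)
r=rect(c,m,.206,(205,45,300,195));print(r[:3])
E
python3 shift.py '-0.0351 0.0133 0 0;-0.0351 0.0133 0 0;-0.0351 0.0133 0 0;-0.0351 0.0133 0 0;-0.0351 0.0133 0 0;-0.0351 0.0133 0 0;-0.0351 0.0133 0 0;-0.0351 0.0133 0 0;-0.0351 0.0133 0 0;-0.0351 0.0133 0 0'|grep eef
python3 shift.py '-0.0351 0.0133 0.02 0;-0.0351 0.0133 0.02 0;-0.0351 0.0133 0.02 0;-0.0351 0.0133 0.02 0;-0.0351 0.0133 0.02 0;0 0 0.03 4.5;0 0 0.03 4.4;0 0 0 0;0 0 0 0'|grep eef
python3 -c "
from h import *
go(.575,-.3494,.052,75.25)"
```

```text
(array([435.3438, 245.339 ]), array([128.102 ,  60.6337]), np.float32(84.1075))
eef_pos: [0.5277, -0.169, 0.5508]
eef_pos: [0.5757, -0.3488, 0.392]
shift [-0.0009 -0.0003  0.173 ] turn 0.16 rows>=3.5
```

```bash
python3 shift.py '-0.0009 -0.0003 0.04 0;0 0 0.04 0;0 0 0.04 0;0 0 0.03 0;0 0 0.023 0;0 0 0 0;0 0 0 0'|grep eef; python3 shift.py '0 0 0 0;0 0 0 0;0 0 0 0;0 0 0 0;0 0 0 0;0 0 0 0' 0.04 30;  python3 shift.py '0 0 -0.01 0;0 0 -0.03 0;0 0 -0.04 0;0 0 -0.04 0;0 0 -0.04 0;0 0 -0.04 0;0 0 -0.04 0;0 0 -0.04 0;0 0 0 0;0 0 0 0'; python3 -c "
from h import *
go(.4355,.2447,.32,75.2)"
```

```text
eef_pos: [0.5754, -0.3502, 0.2211]
t: 33.7
eef_pos: [0.5746, -0.3501, 0.2197]
tcp_rot: [-180.0, 0.0, 75.2]
wrist_force: [-3.0, 0.5, 5.8]
finger_gap: 0.0597
grip_force: 30.0
t: 34.7
eef_pos: [0.5745, -0.3499, 0.4994]
tcp_rot: [180.0, 0.0, 75.2]
wrist_force: [-0.3, 0.1, -3.7]
finger_gap: 0.0597
grip_force: 30.0
shift [ 0.5396 -0.2859  0.0121] turn 0.05 rows>=12.2
```

```bash
python3 shift.py '0.036 -0.0191 0 0;0.036 -0.0191 0 0;0.036 -0.0191 0 0;0.036 -0.0191 0 0;0.036 -0.0191 0 0;0.036 -0.0191 0 0;0.036 -0.0191 0 0;0.036 -0.0191 0 0;0.036 -0.0191 0 0;0.036 -0.0191 0 0'|grep eef;python3 shift.py '0.036 -0.0191 0 0;0.036 -0.0191 0 0;0.036 -0.0191 0 0;0.036 -0.0191 0 0;0.036 -0.0191 0 0;0 0 0 -4.5;0 0 0 -4.4;0 0 0.02 0;0 0 0 0;0 0 0 0'|grep eef;  python3 -c "
from h import *
go(.4355,.2446,.2537,84.1);print(sensors.read_state()['tcp_rot'])"
```

```text
eef_pos: [0.4808, 0.0482, 0.4974]
eef_pos: [0.4351, 0.245, 0.4783]
shift [-0.0003  0.0006  0.0576] turn 0.02 rows>=1.2
[-179.8641    0.0748   84.1215]
```

```bash
python3 shift.py '-0.0003 0.0005 0.015 0;0 0 0.015 0;0 0 0.01 0;0 0 0.005 0;0 0 0 0;0 0 0 0'|grep -E 'eef|wrist'; python3 shift.py '0 0 0.004 0;0 0 0.002 0;0 0 0.002 0;0 0 0.001 0;0 0 0 0;0 0 0 0'|grep -E 'eef|wrist'
```

```text
eef_pos: [0.4358, 0.2448, 0.4348]
wrist_force: [-0.4, 1.3, -3.1]
eef_pos: [0.4357, 0.2448, 0.4253]
wrist_force: [-0.6, -0.1, -2.7]
```

```bash
python3 shift.py '0 0 0.001 0;0 0 0.001 0;0 0 0.001 0;0 0 0 0;0 0 0 0'|grep -E 'eef|wrist'; python3 shift.py '0 0 0.0005 0;0 0 0.0005 0;0 0 0.0005 0;0 0 0 0;0 0 0 0'|grep -E 'eef|wrist'
```

```text
eef_pos: [0.4356, 0.2447, 0.4222]
wrist_force: [0.5, 0.1, -3.3]
eef_pos: [0.4356, 0.2447, 0.4207]
wrist_force: [0.8, 0.0, -2.3]
```

```bash
python3 shift.py '0 0 0.0005 0;0 0 0.0005 0;0 0 0 0;0 0 0 0'|grep -E 'eef|wrist'; python3 shift.py '0 0 0 0;0 0 0 0;0 0 0 0;0 0 0 0;0 0 0 0' 0.09; python3 shift.py '0 0 -0.01 0;0 0 -0.03 0;0 0 -0.04 0;0 0 -0.04 0;-0.02 0 -0.03 0;-0.03 0 0 0;-0.04 0 0 0;-0.04 0 0 0;-0.04 0 0 0;0 0 0 0'|grep eef
python3 shift.py '-0.04 0 0 0;-0.04 0 0 0;-0.04 0 0 0;-0.04 0 0 0;-0.04 0 0 0;0 0 0 0;0 0 0 0'|grep eef
python3 - <<'E'
from h import *
snap('side','s3');snap('top','t3')
a=cv2.imread('pics/s3.png')[80:240,90:330];b=cv2.imread('pics/t3.png')[170:290,70:270]
cv2.imwrite('pics/v8.png',np.hstack([cv2.resize(a,(450,300)),cv2.resize(b,(350,210),interpolation=cv2.INTER_CUBIC)[:210].copy() if 0 else cv2.resize(b,(350,300))]))
c=cam('top');im=cv2.imread('pics/t3.png');h,S,v=cv2.split(cv2.cvtColor(im,cv2.COLOR_BGR2HSV));m=(v>130)&(S<60)
print(rect(c,m,.261,(140,190,230,260))[:3])
E
```

```text
eef_pos: [0.4356, 0.2447, 0.4205]
wrist_force: [-3.0, -2.0, 5.4]
t: 39.8
eef_pos: [0.4356, 0.2448, 0.4197]
tcp_rot: [-180.0, 0.0, 84.1]
wrist_force: [-0.8, 0.3, -0.1]
finger_gap: 0.0893
grip_force: 0.0
eef_pos: [0.4176, 0.0727, 0.5707]
eef_pos: [0.3979, -0.1234, 0.5701]
(array([434.2005, 225.9003]), array([105.3086,  64.991 ]), np.float32(84.134705))
```

View pics/v8.png

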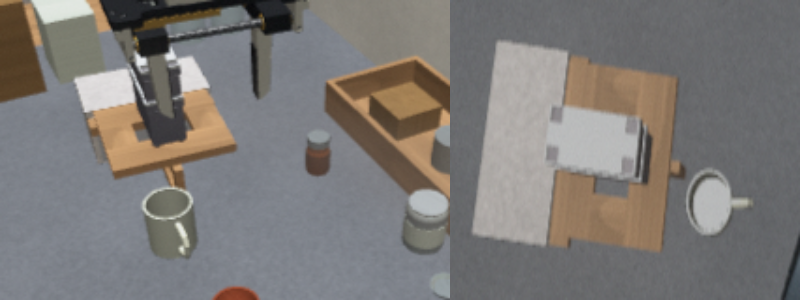

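The tubs are stacked upright on the board, and the seating height was 0.4205 m against the predicted 0.4207 m. The bystanders are untouched and the robot is clear.

```bash
python3 -c "
from bench import bot, camrig, sensors
print(bot.finish_job())"
```

```text
the job is handed in; nothing more can be done
None
```

I handed the job in at about 41 s: the leg is out to its stop, the board is on the ledge and leg about 3 mm off the cabinet front, and both tubs are stacked upright on it. The board's sideways offset measured about 1 mm, the low tub seated within 0.2 mm of the expected height, and no verdict came back.

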